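# Feed a vial carrier along the fence into the inspection bay

### The arm

A 6-joint arm with a two-finger parallel gripper is mounted at the origin on the work surface. World frame = base frame: x ahead of the robot, y to its left, z up, the work surface at z = 0. Lengths are in m, angles in rad, forces in N, time in s.
With the tool pointing down it reaches from about 0.375 to 0.975 m from the base axis. Payload 3.8 kg.
Tool frame: the origin (TCP) lies where the fingers leave the gripper's body, on its centre line; the fingertips stand 73 mm ahead of it and the grasp point (between the pads) lies 54 mm ahead of it; z points along the fingers, y is the line along which they close (so a half turn about z gives the same grasp; the last joint's range is limited). The gripper opens to 85 mm and grips with 20 to 120 N. Pads are 22 mm wide; open, the fingers measure 114 mm over their backs; the gripper's body (76 mm by 85 mm) begins 54 mm behind the grasp point. The pads swing forward as they close: fully open they stand 13 mm farther back than shut.
Start: joints at [-1.356, 0.264, 1.604, -0, 1.274, -0.037], TCP at [0.168, -0.654, 0.304] pointing down, gripper open.
Joint ranges: [-2.63, 2.63], [-0.94, 2.18], [0.31, 2.57], [-1.31, 4.45], [0, 2.66], [-2.55, 2.55]. Speed limits (rad/s): [2.57, 2.57, 3.14, 3.14, 3.14, 3.14].

### API

Orientations are given as a rotation vector (axis times angle).
In Python, from workcell import read_state, viewer, bot gives the robot as it stands.
- The arm moves only by the tool jog_arm, never from a script. Its argument "increments" is a list that holds one entry, the list of rows, each a list of 7 numbers: the shift along the tool's x, y, z in units of 30 mm (1.0 is 30 mm), then the turn, a rotation vector about the tool's x, y, z in units of 6 degrees (1.0 is 6 degrees), then the opening, from -1 (shut) to 1 (fully open). A call has exactly 5 rows; each row shifts and turns the commanded pose from where the row before left it, along the tool's axes as they then stand; what a row does not reach is not made up. A row lasts 1/12 s, in which the tool goes at most 41.7 mm and 7.16 degrees, less where a joint would pass 70% of its speed; a pose out of reach is approached as far as the arm can. A call is refused whole if a number of a shift passes 1 or a number of a turn 1, either way. A call with a gripper value outside its range is refused whole. The fingers move at their own pace and stop on an object; "force" is the grip in N (left out, the last holds). Time passes only in rows, so rows that do not move let the fingers close, or fill a call up. It gives the time, the measured TCP pose, the force, the opening and the grip force at its end, in the units of the state.
- read_state(): the state, without advancing time (a new reading comes with each control period).
- viewer.read_camera(name): name is "scene" or "top" or "wrist"; returns (picture, depth): 420x560x3 uint8, blue, green, red; 420x560 float32, m along the optical axis (not along the pixel's ray), 0 where there is no reading.
- viewer.camera_params(name): a dict with "fx", "fy", "cx", "cy" (pixels), "k1" (the pictures are not rectified: a ray, as slopes to the right and down, at radius r is drawn at 1 + k1 r^2 times it, then the intrinsics apply), "R" (3x3) and "t" (3): a world point X has camera coordinates R X + t; the wrist camera has in their place "hand_eye" (4x4, takes a point from camera to tool coordinates, whose origin is the TCP and whose axes are the flange's). Camera axes: x right, y down, z forward; pixel columns grow to the right and rows downward; lengths in m; the calibration is good to about 2 mm. A picture is of the moment at which its call begins: read the wrist's pose just before it. camera_params takes no time and is no camera call.
- bot.finish_job(): hands the job in; it is judged then, once.
The state is a dict: "time": time; "q": joint angles; "joint_vel": joint speeds; "joint_torque": joint torques, N m; "tool_pos": TCP position; "tcp_rot": TCP orientation; "wrist_force": force on the tool from outside, world axes, zero at the start; "torque": the same for the moment, N m; "width": opening from 0.0 (shut) to 1.0 (fully open); "grip_force": force on a finger pad.
Only numpy, scipy, OpenCV 4.12 (cv2) and the standard library are available. Lean on these libraries where they do the work, as an engineer would, in place of code of your own. Each camera call takes 0.05 s, during which the arm holds its last target. There are 200 camera calls.

### The job

One blue cap on the vial carrier standing on the grey slide deck is proud: press it straight down until it is level with the others. Then, with the orange-handled push stick and not the hand, bring the carrier flat against the aluminium fence before its leading end crosses the yellow line, and feed it along, kept against the fence, until it meets the end stop under the lamp hood. Finally lay the push stick flat in its steel rest tray; tip or disturb nothing else on the bench.

Things in the scene. Friction and masses are not known exactly. Their poses are not given: they have to be found in the camera images.
- station: Inspection station, fixed to the bench. Origin on the bench under the fence's guide face; z up, +y = feed direction, +x = from the deck towards the fence (away from the robot). Grey deck x -170 to +20, y -250 to +240 mm, top at z 12. Aluminium fence: guide face is the plane x = 0, 20 mm thick, top at z 42, y -250 to +215. Yellow line across the deck at y = +30.
- home_corner (a point): Point on the deck where the fence's guide face meets the face of the steel end stop (station x 0, y +200, z 12 mm; stop 130 mm long in x, 30 mm high); axes as the station. When home, the carrier's leading fence-side corner is here.
- hood (a point): Centre of the underside of the grey lamp hood (190 mm in x, 105 in y, 28 thick) 138 mm over the bench, above the deck's last part (station x -155 to +35, y +125 to +230 mm). Behind it a black and white panel, 262 mm high, closes the end at y +230. Carrier and push stick pass under the hood; a gripper does not.
- carrier: White vial carrier, 0.4 to 0.8 kg, loose on the deck: block 104 (x) x 150 (y) x 34 mm high; origin centre of underside; +y leading end, +x fence side; green strip on top at the trailing end. Six fixed 42 mm vials at x +-24, y 0, +-48 mm; caps 34 mm across, tops at z 88. Starts 10 to 45 mm off the fence, up to 5 degrees askew, leading end short of the yellow line; slides at 1 to 8 N.
- carrier_lead (a point): Leading lower corner of the carrier on the fence side (carrier x +52, y +75, z 0 mm).
- carrier_trail (a point): Trailing lower corner of the carrier on the fence side (carrier x +52, y -75, z 0 mm).
- carrier_near (a point): Trailing lower corner of the carrier on the side away from the fence (carrier x -52, y -75, z 0 mm): the corner that the push stick's notch takes.
- cap (a joint): How far the proud blue cap has been pressed (m): 0 to 0.002 at the start (8 to 10 mm proud), 0.010 = fully home, level with the other caps. It yields at about 7 N, stays where it is left, and ends on a hard stop.
- cap_top (a point): Centre of the top of the proud cap (34 mm across), on the vial at carrier x -24, y +48 mm; fully home it is 88 mm above the carrier's underside. While the cap is proud, an orange tell-tale band shows on the vial's neck under it.
- pusher: Push stick, 240 mm, 0.25 kg, lying loose in its tray. Origin on its underside, below the middle of the grip (about its centre of mass); +x forward, z up. Steel shaft x -115 to +65, 18 mm wide. Orange grip sleeve x -47 to +37, 22 mm wide in y, z 17 to 43 mm: grasp it from above. A small foot under the rear end reaches z 0. Its white L-shaped head is given at pusher_notch.
- pusher_notch (a point): Inner corner of the push stick's L-shaped head (stick x +77, y +35, z 0 mm; axes as the stick). Heel plate: 12 mm thick behind x +77, y -35 to +47. Side lip: y +35 to +47, reaching 48 mm forward of the heel. Head 46 mm high. With the stick's +x along the feed, heel and lip take the carrier's trailing corner on the side away from the fence.
- rest_tray: Steel rest tray with a blue liner, fixed to the bench: 290 (x) x 130 (y) mm, rim 8 mm high and 3 mm thick, floor 3 mm above the bench. Origin under its centre on the bench. The push stick starts in it with its +x roughly along the tray's +x.
- waiting_carrier: Bystander: a like carrier with five vials and a red strip, 104 x 150 x 88 mm high, standing on the bench near the robot on its left. Origin at the centre of its underside.
- stray_vial: Bystander: single blue-capped vial, 42 mm diameter, 80 mm high, standing on the bench. Origin at its foot.
- tally_counter: Bystander: round steel tally counter, 48 mm across, 32 mm high. Origin at its underside.
- reject_bin: Bystander: open red bin 120 x 150 x 55 mm between the rest tray and the fence's rear end, farther from the robot. Origin at the centre of its underside. (A bottle, a jar and a wipes box stand well beyond the fence, out of the way.)

How it is judged:
On the way, in this order (a step that is already met when the one before it is completed fails the run):
1. the proud cap is pressed fully home (within 1.5 mm) while the carrier is short of the yellow line (value of joint cap above 0.0085 m and y of carrier_lead in the frame of station below 0.03 m), for 0.2 s.
2. past the yellow line the push stick is pushing the carrier, which lies along the fence (contact force between pusher and carrier above 0.5 N and y of carrier_lead in the frame of station between 0.05 and 0.18 m and x of each of carrier_lead, carrier_trail in the frame of station above -0.006 m), for 0.1 s.
3. the carrier is up to the end stop (within 4 mm) and flat against the fence (within 5 mm at both ends) (y of carrier_lead in the frame of station above 0.196 m and x of each of carrier_lead, carrier_trail in the frame of station above -0.005 m), for 0.2 s.
At the end, for the whole second after the job is handed in: The cap is home (within 1.5 mm); the carrier stands level on the deck, its leading end within 4 mm of the end stop and both ends of its side within 5 mm of the fence; the push stick lies flat on the floor of its rest tray, not on the rim; all at rest (all of step 3 and value of joint cap above 0.0085 m and angle between each of carrier, pusher's own z axis and vertical below 0.04 rad and x of pusher in the frame of rest_tray between -0.06 and 0.06 m and y of pusher in the frame of rest_tray between -0.045 and 0.045 m and z of pusher in the frame of rest_tray below 0.006 m and linear speed of each of pusher, carrier below 0.02 m/s); the robot touches nothing.
It fails at once if the carrier's leading end is past the yellow line while either end of its side is more than 6 mm off the fence (y of carrier_lead in the frame of station above 0.03 m and x of any of carrier_lead, carrier_trail in the frame of station below -0.006 m).
It fails at once if the carrier's leading end is past the yellow line with the cap not home (y of carrier_lead in the frame of station above 0.03 m and value of joint cap below 0.008 m).
It fails at once if the gripper or arm touches the carrier once it has been moved more than 15 mm from where it stood (moved by hand) (distance of carrier from where it was at the start of the episode above 0.015 m and contact force between any of the fingers, the arm and carrier above 1 N).
It fails at once if the carrier is tipped (angle between carrier's own z axis and vertical above 0.15 rad).
It fails at once if the waiting carrier, stray vial, tally counter or reject bin is moved more than 30 mm (distance of any of waiting_carrier, stray_vial, tally_counter, reject_bin from where it was at the start of the episode above 0.03 m).
It also fails if it takes over 72 s, if anything falls off the work surface, if the arm or the gripper's body presses on something with over 40 N, if the wrist force passes 120 N, or if a joint passes its speed limit or range.

## Working session

There is one attempt and no reset: what is moved stays moved. The work goes in short steps, Python scripts to look and compute and a tool call to move; the robot and the scene stay as the last step left them, time stands still between calls to the robot, and variables do not carry over. Pictures are saved under pics/ and viewed, at most 10 in all, crops included, and the job is handed in when it is done.

Besides the shell and the picture viewer there is one more tool, called after "Emit:" as name(argument=value, ...), one argument or row to a line, values as JSON. jog_arm: Moves the arm, as the interface text tells. Its arguments: {"type":"object","properties":{"increments":{"type":"array","items":{"type":"array","items":{"type":"array","items":{"type":"number"}}}},"force":{"type":"number"}},"required":["increments"]}

```bash
ls; mkdir -p pics
cat > h.py <<'E'
import numpy as np, cv2
from scipy.spatial.transform import Rotation as Ro
from workcell import read_state, viewer, bot
def cam(n):
    s=read_state(); im,d=viewer.read_camera(n); p=viewer.camera_params(n)
    if 'hand_eye' in p:
        T=np.eye(4);T[:3,:3]=Ro.from_rotvec(s['tcp_rot']).as_matrix();T[:3,3]=s['tool_pos']
        C=T@np.array(p['hand_eye']); R=C[:3,:3];c=C[:3,3]
    else:
        R=np.array(p['R']).T; c=-R@np.array(p['t'])
    return im,d,p,R,c
def rays(uv,p):
    K=np.array([[p['fx'],0,p['cx']],[0,p['fy'],p['cy']],[0,0,1]])
    u=cv2.undistortPoints(np.array(uv,float).reshape(-1,1,2),K,np.array([p['k1'],0,0,0,0.])).reshape(-1,2)
    return np.c_[u,np.ones(len(u))]
def plane(uv,z,C):
    im,d,p,R,c=C; w=rays(uv,p)@R.T
    return c+w*((z-c[2])/w[:,2])[:,None]
def cloud(C):
    im,d,p,R,c=C; h,w=d.shape
    uv=np.stack(np.meshgrid(np.arange(w),np.arange(h)),-1).reshape(-1,2)
    P=c+(rays(uv,p)*d.reshape(-1,1))@R.T
    P[d.ravel()==0]=np.nan
    return P.reshape(h,w,3)
E
python3 - <<'E'
from h import *
for n in ('scene','top'):
    C=cam(n); cv2.imwrite(f'pics/{n}0.png',C[0]); np.savez(f'{n}0.npz',im=C[0],P=cloud(C)); print(n,C[4],C[3].tolist(),C[2]['fx'])
print(read_state())
E
```

```text
pics
scene [0.99392345 0.24832966 0.99662709] [[-0.47125244717454695, 0.7526541125515818, -0.45981835314740455], [0.8818895591639799, 0.4102830638052108, -0.2322468794024379], [0.013854113813667343, -0.5149559150197227, -0.8571047013735476]] 460.2455204102226
top [0.39609064 0.01212938 1.10717091] [[0.024639069710126818, -0.9930511823331349, 0.11507504295277211], [-0.9995701315449627, -0.02630176321399769, -0.012952581789792608], [0.01588925319220463, -0.11470643625619983, -0.9932723519329412]] 455.7089634612577
{'time': 0.1, 'q': array([-1.35589135e+00,  2.64685393e-01,  1.60532601e+00, -5.74925684e-06,
        1.27371849e+00, -3.68770351e-02]), 'joint_vel': array([-0.0012999 , -0.0019492 , -0.00290474,  0.00120578,  0.00149947,
        0.00080969]), 'joint_torque': array([ 4.59917483e-04, -5.16708398e+01, -3.68589735e+01, -1.08222007e-04,
        6.29884045e-03, -2.96783014e-06]), 'tool_pos': array([ 0.16805595, -0.65317054,  0.30263344]), 'tcp_rot': array([-3.11461888e+00, -3.94189811e-01,  3.06831259e-04]), 'wrist_force': array([-0.06095738,  0.53206014, -0.40780094]), 'torque': array([-0.01288631,  0.00457267, -0.03600621]), 'grip_force': 0.0, 'width': 0.9976952399690417}
```

View pics/top0.png

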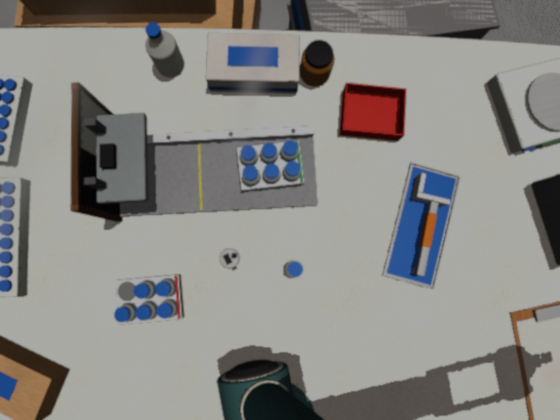

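View pics/scene0.png

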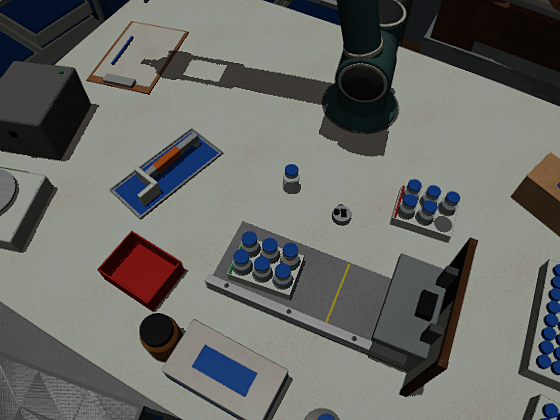

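The top view (up = world +x, left = +y) shows the carrier at (270,165), the yellow line at x≈200, the hood at (120,155), the stick in its tray at (428,225) with its head up and lip left, and the bin at (373,110). The vial is at (293,270), the counter at (229,259) and the waiting carrier at (150,298). The scene view agrees. Next I measure positions.

```bash
cat > m.py <<'E'
from h import *
for n in ('top','scene'):
    z=np.load(n+'0.npz'); im=z['im'];P=z['P']; hsv=cv2.cvtColor(im,cv2.COLOR_BGR2HSV); H,S,V=[hsv[...,i].astype(int) for i in range(3)]
    print('==',n)
    def rep(name,m,mn=15):
        k,l,st,ce=cv2.connectedComponentsWithStats(m.astype(np.uint8))
        for i in range(1,k):
            if st[i,4]>=mn:
                q=P[l==i]; print(name,ce[i].round(1),st[i,4],np.nanmedian(q,0).round(4))
    blue=(H>100)&(H<125)&(S>150)&(V>60)
    x,y,h=P[...,0],P[...,1],P[...,2]
    ws=(x>.25)&(x<.95)&(y>-.6)&(y<.5)
    rep('bluecap',blue&ws&(h>.06)&(h<.13))
    rep('orange',(H>5)&(H<18)&(S>180)&(V>120)&ws,4)
    rep('yellow',(H>22)&(H<35)&(S>120)&ws)
    rep('green',(H>40)&(H<85)&(S>100)&ws)
    rep('liner',blue&ws&(h<.02)&(y<-.2),100)
    rep('red',((H<5)|(H>175))&(S>150)&ws)
    # fence top
    f=ws&(np.abs(h-.042)<.005)&(S<60)&(x>.6)
    rep('fence',f,100)
    hd=ws&(np.abs(h-.166)<.01); rep('hood',hd,100)
    st=ws&(np.abs(h-.05)<.006)&(y<-.2)&(S<80); rep('head',st,20)
    np.save(n+'h.npy',h)
E
python3 m.py
```

```text
== top
bluecap [238.2  55.2] 343 [0.8659 0.1015 0.0866]
bluecap [273.6  57.1] 97 [0.8629 0.0166 0.0861]
bluecap [289.9 147.5] 144 [ 0.6422 -0.0255  0.1006]
bluecap [268.7 150.1] 133 [0.6345 0.0219 0.1004]
bluecap [247.9 152.4] 129 [0.6281 0.069  0.1008]
bluecap [292.4 167.9] 149 [ 0.595  -0.0312  0.1003]
bluecap [271.  170.3] 147 [0.5883 0.0159 0.1008]
bluecap [249.8 172.1] 149 [0.5811 0.0628 0.1095]
bluecap [294.7 268.9] 132 [ 0.3696 -0.0434  0.0803]
bluecap [162.3 288.3] 157 [0.3196 0.2499 0.088 ]
bluecap [141.1 290.4] 153 [0.3134 0.2965 0.0885]
bluecap [164.2 310.1] 153 [0.2719 0.2436 0.0883]
bluecap [142.6 312. ] 154 [0.2659 0.291  0.0883]
bluecap [121.9 313.4] 132 [0.2608 0.3374 0.0885]
orange [428.6 229.6] 229 [ 0.4665 -0.3605  0.046 ]
yellow [199.6 176.3] 103 [0.5864 0.1892 0.0125]
liner [419.1 227.1] 3016 [ 0.4722 -0.3411  0.0035]
red [372.7 111.7] 3163 [ 0.7626 -0.2343  0.0061]
red [176.7 294.5] 50 [0.3047 0.2268 0.0378]
fence [501.9 102.6] 130 [ 0.7904 -0.5581  0.0414]
fence [230.1 134.3] 1424 [0.6846 0.1166 0.0423]
hood [121.3 157.7] 4015 [0.593  0.331  0.1665]
head [507.7
[... 720 characters left out ...]
.6298 0.0696 0.1004]
bluecap [224.3 370.2] 1537 [0.8654 0.0684 0.0866]
orange [165.6 157. ] 160 [ 0.4691 -0.3622  0.0461]
yellow [337.4 292.8] 146 [0.5839 0.1896 0.0126]
green [230.9 268.3] 24 [ 0.6603 -0.0442  0.0493]
liner [166.6 177.2] 1755 [ 0.5029 -0.3329  0.0045]
red [399.1 201.3] 55 [0.2962 0.2267 0.0383]
red [141.6 270.2] 3768 [ 0.753  -0.2372  0.0072]
fence [ 27.9 216.3] 215 [ 0.7831 -0.5611  0.0423]
fence [266.2 281.6] 392 [0.6543 0.0422 0.045 ]
fence [306.9 319.4] 2060 [0.6831 0.1598 0.0423]
hood [409.1 307.8] 4437 [0.6158 0.3298 0.1665]
head [186.5 140.8] 96 [ 0.3978 -0.3447  0.0454]
head [146.4 179.8] 270 [ 0.5477 -0.3547  0.049 ]
head [ 26.8 213.9] 273 [ 0.7812 -0.5622  0.0501]
```

```bash
cat > m2.py <<'E'
from h import *
from scipy.ndimage import binary_erosion
for n in ('top','scene'):
    z=np.load(n+'0.npz'); im=z['im'];P=z['P']; hsv=cv2.cvtColor(im,cv2.COLOR_BGR2HSV); H,S,V=[hsv[...,i].astype(int) for i in range(3)]
    x,y,h=P[...,0],P[...,1],P[...,2]
    m=(np.abs(h-.0422)<.003)&(S<70)&(x>.645)&(x<.73)&(y>-.2)&(y<.5)
    q=P[m]; 
    # remove caps/carrier: robust line
    v=cv2.fitLine(q[:,:2].astype(np.float32),cv2.DIST_HUBER,0,.001,.001).ravel()
    d=v[:2]*np.sign(v[1]); nrm=np.array([d[1],-d[0]]) # +x
    k=np.abs((q[:,:2]-v[2:])@nrm)<.018; q=q[k]
    v=cv2.fitLine(q[:,:2].astype(np.float32),cv2.DIST_HUBER,0,.001,.001).ravel(); d=v[:2]*np.sign(v[1]); nrm=np.array([d[1],-d[0]])
    o=(q[:,:2]-v[2:])@nrm; s=(q[:,:2]-v[2:])@d
    print(n,'yaw',np.degrees(np.arctan2(-d[0],d[1])),'pt',v[2:],'off pct',np.percentile(o,[1,3,50,97,99]),'s ends',s.min(),s.max(), 'end pts',v[2:]+d*s.min())
    # yellow line
    yl=(H>22)&(H<35)&(S>120)&(np.abs(h-.0125)<.004)&(x>.4)
    print(' yellow along d', np.median((P[yl][:,:2]-v[2:])@d), 'perp range',((P[yl][:,:2]-v[2:])@nrm).min())
    hm=(np.abs(h-.1665)<.005)&(x>.4)
    hs=(P[hm][:,:2]-v[2:]); print(' hood s',np.percentile(hs@d,[1,99]),'o',np.percentile(hs@nrm,[1,99]))
    # deck
    dm=(np.abs(h-.012)<.004)&(x>.4)&(y>-.3)&(S<80)&(V<160)
    ds=P[dm][:,:2]-v[2:];print(' deck s',np.percentile(ds@d,[.5,99.5]),'o',np.percentile(ds@nrm,[.5,99.5]))
    # stick
    om=(H>5)&(H<18)&(S>180)&(V>100)&(h>.035)&(h<.05)&(y<-.2)
    r=cv2.minAreaRect(P[om][:,:2].astype(np.float32)); print(' orange rect',r,P[om].mean(0))
    stick=(h>.03)&(h<.056)&(np.abs(y+.36)<.09)&(x>.35)&(x<.62)
    sh=stick&(x<.53); vv=cv2.fitLine(P[sh][:,:2].astype(np.float32),cv2.DIST_HUBER,0,.001,.001).ravel(); e=vv[:2]*np.sign(vv[0]); nn=np.array([-e[1],e[0]])
    w=P[stick][:,:2]-vv[2:]; print(' stick yaw',np.degrees(np.arctan2(e[1],e[0])),vv[2:],'x ext',np.percentile(w@e,[.5,99.5]),'lat',np.percentile(w@nn,[.5,99.5]))
    lt=(H>100)&(H<125)&(S>120)&(h<.012)&(y<-.2)&(x<.65)
    lt=cv2.morphologyEx(lt.astype(np.uint8),cv2.MORPH_OPEN,np.ones((3,3)))>0
    print(' tray',cv2.minAreaRect(P[lt][:,:2].astype(np.float32)))
for n,k in (('top',0),):pass
loc=np.array([[-24,-48],[-24,0],[-24,48],[24,-48],[24,0],[24,48]])/1e3
for n,c in (('top',[[.595,-.0312],[.5883,.0159],[.5811,.0628],[.6422,-.0255],[.6345,.0219],[.6281,.069]]),('scene',[[.5956,-.0321],[.5891,.0152],[.5819,.0631],[.6434,-.0254],[.636,.0222],[.6298,.0696]])):
    c=np.array(c);A=c-c.mean(0);B=loc-loc.mean(0);a=np.arctan2((B[:,0]*A[:,1]-B[:,1]*A[:,0]).sum(),(A*B).sum()); print(n,'carrier',c.mean(0),np.degrees(a))
E
python3 m2.py
```

```text
top yaw 4.5391154 pt [0.68480974 0.11617129] off pct [-1.00243050e-02 -9.54244880e-03 -4.95483656e-05  9.92616548e-03
  1.06829482e-02] s ends -0.19971121692716506 0.20149372645411873 end pts [ 0.70061482 -0.08291354]
 yellow along d 0.08124607222047327 perp range -0.1733585673895352
 hood s [0.17391108 0.27975284] o [-0.16336592  0.04616419]
 deck s [-0.2349141   0.53787002] o [-0.22274959  0.16722548]
 orange rect ((0.4679166376590729, -0.3601621389389038), (0.019032327458262444, 0.07584276795387268), 78.2596435546875) [ 0.467892   -0.35988221  0.04581774]
 stick yaw -12.13534 [ 0.42054254 -0.34908378] x ext [-0.06054004  0.17490308] lat [-0.03426257  0.04502947]
 tray ((0.4820527732372284, -0.35789474844932556), (0.11237239092588425, 0.2707337439060211), 75.50083923339844)
scene yaw 4.798048 pt [0.6830876  0.15684946] off pct [-1.09013812e-02 -1.00284533e-02  5.68771466e-05  9.65045493e-03
  1.02591135e-02] s ends -0.3073267827017004 0.23912836187256997 end pts [ 0.7087936  -0.14940037]
 yellow along d 0.04066338620681799 perp range -0.17717793416531405
 hood s [0.13377951 0.23793935] o [-0.16242322  0.02475908]
 deck s [-0.41009767  0.50642806] o [-0.272581    0.01535525]
 orange rect ((0.46759089827537537, -0.3615649342536926), (0.019910020753741264, 0.08021337538957596), 79.44905090332031) [ 0.46888327 -0.36194738  0.04616165]
 stick yaw -11.32323 [ 0.47790772 -0.35813656] x ext [-0.11656214  0.12099206] lat [-0.0363095   0.04088996]
 tray ((-0.017633557319641113, -1.024498462677002), (1.47370445728302, 1.5282061100006104), 8.555724143981934)
top carrier [0.61153333 0.01881667] 8.128552017832714
scene carrier [0.61263333 0.01876667] 8.139304524350383
```

```bash
cat >> h.py <<'E'
th=np.radians(4.65); N=np.array([np.cos(th),np.sin(th)]); D=np.array([-np.sin(th),np.cos(th)]); O=np.array([.6714,.1665])
def st2w(x,y): return O+x*N+y*D
def w2st(p): p=np.asarray(p)[...,:2]-O; return np.stack([p@N,p@D],-1)
def yaw(s): 
    R=Ro.from_rotvec(s['tcp_rot']).as_matrix(); return np.degrees(np.arctan2(R[1,0],R[0,0])),np.degrees(np.arccos(-R[2,2]))
def go(xyz,psi=None,n=5):
    "translate in n rows at present yaw; print units/row; then needed turn about tool z in units"
    s=read_state(); R=Ro.from_rotvec(s['tcp_rot']).as_matrix()
    d=R.T@(np.array(xyz)-s['tool_pos'])/.03
    y,t=yaw(s); print('t',round(s['time'],2),'pos',s['tool_pos'].round(4),'yaw',round(y,2),'tilt',round(t,2),'F',s['wrist_force'].round(1),'w',round(s['width'],3),'q',s['q'].round(2))
    print('total units',d.round(3),'per row',(d/n).round(3))
    if psi is not None:
        R2=Ro.from_euler('z',psi,degrees=True).as_matrix()@np.diag([1,-1,-1.])
        v=Ro.from_matrix(R.T@R2).as_rotvec(degrees=True)/6; print('turn units',v.round(3))
E
python3 - <<'E'
from h import *
go([.5815,.063,.24],n=30)
E
```

```text
t 0.1 pos [ 0.1681 -0.6532  0.3026] yaw 14.43 tilt 0.12 F [-0.1  0.5 -0.4] w 0.998 q [-1.36  0.26  1.61 -0.    1.27 -0.04]
total units [ 19.294 -19.682   2.131] per row [ 0.643 -0.656  0.071]
```

Emit:
jog_arm(
  increments=[
    [[0.64,-0.66,0,0,0,0,-1],[0.64,-0.66,0,0,0,0,-1],[0.64,-0.66,0,0,0,0,-1],[0.64,-0.66,0,0,0,0,-1],[0.64,-0.66,0,0,0,0,-1]],
  ],
  force=60,
)

```text
time: 0.52
tool_pos: [0.2367, -0.5325, 0.3031]
tcp_rot: [-3.116, -0.394, 0.0]
wrist_force: [-0.0, -1.2, 0.6]
width: 0.3
grip_force: 0.0
```

Emit:
jog_arm(
  increments=[
    [[0.64,-0.66,0,0,0,0,-1],[0.64,-0.66,0,0,0,0,-1],[0.64,-0.66,0,0,0,0,-1],[0.64,-0.66,0,0,0,0,-1],[0.64,-0.66,0,0,0,0,-1]],
  ],
)

```text
time: 0.93
tool_pos: [0.305, -0.4126, 0.3034]
tcp_rot: [-3.116, -0.394, 0.0]
wrist_force: [0.8, -0.6, -0.5]
width: 0.001
grip_force: 0.0
```

Emit:
jog_arm(
  increments=[
    [[0.64,-0.66,0,0,0,0,-1],[0.64,-0.66,0,0,0,0,-1],[0.64,-0.66,0,0,0,0,-1],[0.64,-0.66,0,0,0,0,-1],[0.64,-0.66,0,0,0,0,-1]],
  ],
)

```text
time: 1.35
tool_pos: [0.3733, -0.2929, 0.3035]
tcp_rot: [-3.116, -0.394, 0.001]
wrist_force: [1.2, -0.5, -0.4]
width: -0.002
grip_force: 0.0
```

Emit:
jog_arm(
  increments=[
    [[0.64,-0.66,0,0,0,0,-1],[0.64,-0.66,0,0,0,0,-1],[0.64,-0.66,0,0,0,0,-1],[0.64,-0.66,0,0,0,0,-1],[0.64,-0.66,0,0,0,0,-1]],
  ],
)

```text
time: 1.77
tool_pos: [0.4416, -0.1731, 0.3035]
tcp_rot: [-3.116, -0.394, 0.001]
wrist_force: [0.0, -0.3, -0.1]
width: 0.001
grip_force: 0.0
```

Emit:
jog_arm(
  increments=[
    [[0.64,-0.66,0,0,0,0,-1],[0.64,-0.66,0,0,0,0,-1],[0.64,-0.66,0,0,0,0,-1],[0.64,-0.66,0,0,0,0,-1],[0.64,-0.66,0,0,0,0,-1]],
  ],
)

```text
time: 2.18
tool_pos: [0.5099, -0.0533, 0.3035]
tcp_rot: [-3.117, -0.395, 0.001]
wrist_force: [0.1, -0.3, 0.5]
width: 0.005
grip_force: 0.0
```

Run:
```python
from h import *
go([.5815,.063,.22],14.43,n=5)
```

```text
t 2.18 pos [ 0.5099 -0.0533  0.3035] yaw 14.44 tilt 0.04 F [ 0.1 -0.3  0.5] w 0.005 q [-0.15 -0.04  1.95 -0.    1.24  1.17]
total units [ 3.281 -3.16   2.78 ] per row [ 0.656 -0.632  0.556]
turn units [-0.002  0.007  0.001]
```

Emit:
jog_arm(
  increments=[
    [[0.66,-0.63,0.5,0,0,0,-1],[0.66,-0.63,0.5,0,0,0,-1],[0.66,-0.63,0.5,0,0,0,-1],[0.66,-0.63,0.5,0,0,0,-1],[0.64,-0.64,0.5,0,0,0,-1]],
  ],
)

```text
time: 2.6
tool_pos: [0.5816, 0.0629, 0.2277]
tcp_rot: [3.117, 0.395, -0.001]
wrist_force: [0.2, -0.6, 0.3]
width: 0.001
grip_force: 0.0
```

Run:
```python
from h import *
C=cam('wrist'); cv2.imwrite('pics/w1.png',C[0])
im,d,p,R,c=C; P=cloud(C); hsv=cv2.cvtColor(im,cv2.COLOR_BGR2HSV);H,S,V=[hsv[...,i].astype(int) for i in range(3)]
m=(H>100)&(H<125)&(S>140)&(V>50)&(P[...,2]>.09)&(P[...,2]<.125)
k,l,st,ce=cv2.connectedComponentsWithStats(m.astype(np.uint8))
for i in range(1,k):
    if st[i,4]>100: print(ce[i].round(),st[i],np.nanmedian(P[l==i],0).round(4))
go([.5815,.063,.19],14.43,n=5)
```

```text
[281. 159.] [ 258  135   48   49 1782] [0.6296 0.0705 0.1012]
[351. 166.] [ 326  143   51   48 1861] [0.6367 0.0236 0.1011]
[418. 174.] [ 394  151   49   47 1761] [ 0.6434 -0.0229  0.1011]
[274. 228.] [ 251  208   46   41 1518] [0.5832 0.0641 0.1099]
[339. 231.] [ 317  210   47   43 1502] [0.5901 0.0165 0.1012]
[402. 238.] [ 380  217   45   42 1445] [ 0.5965 -0.0297  0.1011]
t 2.65 pos [0.5821 0.0664 0.2243] yaw 14.5 tilt 0.24 F [ 2.9  2.8 -1.5] w -0.001 q [0.07 0.16 1.88 0.   1.1  1.39]
total units [-0.046  0.108  1.143] per row [-0.009  0.022  0.229]
turn units [-0.034  0.022  0.012]
```

Emit:
jog_arm(
  increments=[
    [[0,0,0.3,0,0,0,-1],[0,0,0.3,0,0,0,-1],[0,0,0.3,0,0,0,-1],[0,0,0.2,0,0,0,-1],[0,0,0,0,0,0,-1]],
  ],
)

```text
time: 3.07
tool_pos: [0.5799, 0.0606, 0.1941]
tcp_rot: [-3.117, -0.392, 0.005]
wrist_force: [0.1, 0.5, -0.6]
width: 0.001
grip_force: 0.0
```

Emit:
jog_arm(
  increments=[
    [[0,0,0.1,0,0,0,-1],[0,0,0.1,0,0,0,-1],[0,0,0.1,0,0,0,-1],[0,0,0.1,0,0,0,-1],[0,0,0.1,0,0,0,-1]],
  ],
)

```text
time: 3.48
tool_pos: [0.5816, 0.0615, 0.181]
tcp_rot: [3.117, 0.394, 0.001]
wrist_force: [-0.5, -0.2, 7.3]
width: 0.0
grip_force: 3.7
```

Emit:
jog_arm(
  increments=[
    [[0,0,0.07,0,0,0,-1],[0,0,0.07,0,0,0,-1],[0,0,0.07,0,0,0,-1],[0,0,0.04,0,0,0,-1],[0,0,0.02,0,0,0,-1]],
  ],
)

```text
time: 3.9
tool_pos: [0.5816, 0.0615, 0.1739]
tcp_rot: [3.116, 0.395, 0.001]
wrist_force: [-2.7, 0.5, 6.6]
width: 0.002
grip_force: 3.5
```

Emit:
jog_arm(
  increments=[
    [[0,0,0.02,0,0,0,-1],[0,0,0.02,0,0,0,-1],[0,0,0.02,0,0,0,-1],[0,0,0.01,0,0,0,-1],[0,0,0,0,0,0,-1]],
  ],
)

```text
time: 4.32
tool_pos: [0.5817, 0.0615, 0.1726]
tcp_rot: [3.116, 0.395, 0.001]
wrist_force: [-4.6, -1.3, 10.6]
width: -0.003
grip_force: 5.2
```

Emit:
jog_arm(
  increments=[
    [[0,0,0.02,0,0,0,-1],[0,0,0.01,0,0,0,-1],[0,0,0,0,0,0,-1],[0,0,0,0,0,0,-1],[0,0,0,0,0,0,-1]],
  ],
)

```text
time: 4.73
tool_pos: [0.5817, 0.0615, 0.1726]
tcp_rot: [3.116, 0.395, 0.001]
wrist_force: [-6.3, -0.7, 15.3]
width: -0.002
grip_force: 7.4
```

Emit:
jog_arm(
  increments=[
    [[0,0,-0.4,0,0,0,-1],[0,0,-0.9,0,0,0,-1],[0,0,-0.9,0,0,0,-1],[0,0,-0.9,0,0,0,-1],[0,0,0,0,0,0,-1]],
  ],
)

```text
time: 5.15
tool_pos: [0.5848, 0.0619, 0.2699]
tcp_rot: [3.116, 0.395, 0.018]
wrist_force: [1.0, 0.4, 0.5]
width: -0.001
grip_force: 0.0
```

Run:
```python
from h import *
C=cam('wrist'); im=C[0]; cv2.imwrite('pics/w2.png',im); P=cloud(C); hsv=cv2.cvtColor(im,cv2.COLOR_BGR2HSV);H,S,V=[hsv[...,i].astype(int) for i in range(3)]
m=(H>100)&(H<125)&(S>140)&(V>50)&(P[...,2]>.09)&(P[...,2]<.125)
k,l,st,ce=cv2.connectedComponentsWithStats(m.astype(np.uint8)); cs=[]
for i in range(1,k):
    if st[i,4]>100: print(ce[i].round(),st[i],np.nanmedian(P[l==i],0).round(4)); cs.append(np.nanmedian(P[l==i],0))
go([.44,-.36,.28],-11.7,n=15)
```

```text
[279. 159.] [ 259  139   41   41 1284] [0.629  0.0694 0.1011]
[336. 165.] [ 316  146   42   40 1277] [0.6358 0.0222 0.1011]
[393. 172.] [ 373  152   41   40 1252] [ 0.6425 -0.0251  0.1011]
[273. 214.] [ 254  196   38   37 1089] [0.5821 0.0627 0.101 ]
[327. 220.] [ 309  202   38   37 1086] [0.5888 0.0153 0.1012]
[381. 226.] [ 362  208   38   36 1067] [ 0.5953 -0.0318  0.1012]
t 5.2 pos [0.5838 0.0618 0.2674] yaw 14.43 tilt 0.49 F [ 0.7  0.6 -0.5] w -0.001 q [0.06 0.12 1.84 0.   1.17 1.38]
total units [-8.144 12.423 -0.47 ] per row [-0.543  0.828 -0.031]
turn units [-4.000e-03 -8.200e-02  4.356e+00]
```

Emit:
jog_arm(
  increments=[
    [[-0.54,0.83,0,0,0,0,-1],[-0.54,0.83,0,0,0,0,-1],[-0.54,0.83,0,0,0,0,-1],[-0.54,0.83,0,0,0,0,-1],[-0.54,0.83,0,0,0,0,-1]],
  ],
)

```text
time: 5.62
tool_pos: [0.5328, -0.08, 0.2615]
tcp_rot: [-3.116, -0.395, 0.003]
wrist_force: [-0.2, 0.3, 0.3]
width: -0.0
grip_force: 0.0
```

Emit:
jog_arm(
  increments=[
    [[-0.54,0.83,0,0,0,0,1],[-0.54,0.83,0,0,0,0,1],[-0.54,0.83,0,0,0,0,1],[-0.54,0.83,0,0,0,0,1],[-0.54,0.83,0,0,0,0,1]],
  ],
)

```text
time: 6.03
tool_pos: [0.4854, -0.2209, 0.2616]
tcp_rot: [-3.116, -0.395, 0.002]
wrist_force: [-0.2, -0.2, 0.5]
width: 0.71
grip_force: 0.0
```

Emit:
jog_arm(
  increments=[
    [[-0.54,0.83,0,0,0,0,1],[-0.54,0.83,0,0,0,0,1],[-0.54,0.83,0,0,0,0,1],[-0.54,0.83,0,0,0,0,1],[-0.54,0.83,0,0,0,0,1]],
  ],
)

```text
time: 6.45
tool_pos: [0.438, -0.3616, 0.2615]
tcp_rot: [-3.115, -0.394, 0.002]
wrist_force: [0.0, -0.8, 0.1]
width: 0.999
grip_force: 0.0
```

Emit:
jog_arm(
  increments=[
    [[0,0,0,0,0,0.95,1],[0,0,0,0,0,0.95,1],[0,0,0,0,0,0.95,1],[0,0,0,0,0,0.95,1],[0,0,0,0,0,0.55,1]],
  ],
)

```text
time: 6.87
tool_pos: [0.4385, -0.3604, 0.2613]
tcp_rot: [-3.123, 0.327, 0.003]
wrist_force: [0.7, -0.1, -0.2]
width: 1.004
grip_force: 0.0
```

```bash
cat > stick.py <<'E'
from h import *
import sys
C=cam('wrist'); im=C[0]; cv2.imwrite('pics/%s.png'%sys.argv[1],im); P=cloud(C); hsv=cv2.cvtColor(im,cv2.COLOR_BGR2HSV);H,S,V=[hsv[...,i].astype(int) for i in range(3)]
x,y,h=P[...,0],P[...,1],P[...,2]
om=(H>5)&(H<18)&(S>170)&(V>80)&(h>.042)&(h<.052)
q=P[om]; r=cv2.minAreaRect(q[:,:2].astype(np.float32)); print('orange',om.sum(),r,'med z',np.median(q[:,2]))
s=(h>.03)&(h<.056)&(x>.34)&(x<.62)&(abs(y+.36)<.09)
e=np.array([np.cos(np.radians(-11.7)),np.sin(np.radians(-11.7))]);n=np.array([-e[1],e[0]])
w=P[s][:,:2]-np.array(r[0]); print('stick ext rel orange centre x',np.percentile(w@e,[.5,99.5]),'lat',np.percentile(w@n,[.5,99.5]))
lt=(H>100)&(H<125)&(S>120)&(h<.012)&(y<-.2)&(x<.65); print('tray',cv2.minAreaRect(P[lt][:,:2].astype(np.float32)))
b=r[0]
go([b[0],b[1],.14],-11.7,n=5)
E
python3 stick.py w3
```

```text
orange 1495 ((0.4696229100227356, -0.3632941246032715), (0.020873216912150383, 0.07494594156742096), 77.59656524658203) med z 0.047104587172952295
stick ext rel orange centre x [-0.11037193  0.12484348] lat [-0.03318183  0.04569307]
tray ((0.4560789465904236, -0.4786783754825592), (0.37026768922805786, 0.2774064540863037), 78.14661407470703)
t 6.92 pos [ 0.4386 -0.3603  0.2614] yaw -12.01 tilt 0.12 F [-0.8 -0.   0.3] w 1.002 q [-0.73  0.09  1.88  0.    1.17  1.05]
total units [ 1.039 -0.114  4.045] per row [ 0.208 -0.023  0.809]
turn units [-0.011  0.017 -0.051]
```

View pics/w3.png

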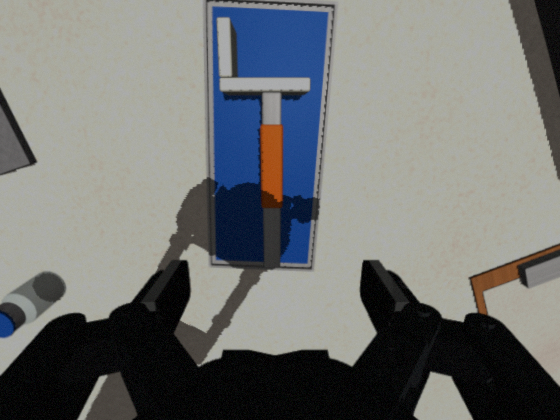

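Emit:
jog_arm(
  increments=[
    [[0.23,-0.03,0.8,0,0,0,0],[0.23,-0.03,0.8,0,0,0,0],[0.23,-0.03,0.8,0,0,0,0],[0.23,-0.04,0.8,0,0,0,0],[0.22,-0.04,0.8,0,0,0,0]],
  ],
)

```text
time: 7.33
tool_pos: [0.4735, -0.3622, 0.1409]
tcp_rot: [-3.125, 0.317, 0.001]
wrist_force: [-0.6, -0.7, -0.0]
width: 0.505
grip_force: 0.0
```

Emit:
jog_arm(
  increments=[
    [[0,0,0.6,0,0,0,0],[0,0,0.6,0,0,0,0],[0,0,0.4,0,0,0,0],[0,0,0.2,0,0,0,0],[0,0,0,0,0,0,0]],
  ],
)

```text
time: 7.75
tool_pos: [0.4725, -0.3616, 0.0867]
tcp_rot: [-3.123, 0.318, 0.005]
wrist_force: [-0.8, -0.4, 0.9]
width: 0.498
grip_force: 0.0
```

```bash
python3 stick.py w4
```

```text
orange 6199 ((0.47412702441215515, -0.3644043803215027), (0.021355824545025826, 0.06774239242076874), 77.4684066772461) med z 0.04706287583678832
stick ext rel orange centre x [-0.03102433  0.10979758] lat [-0.03327965  0.04566556]
tray ((0.4906153082847595, -0.36112019419670105), (0.11476227641105652, 0.2245865762233734), 75.82989501953125)
t 7.8 pos [ 0.4732 -0.3623  0.0881] yaw -11.65 tilt 0.09 F [-0.  -0.5  0.2] w 0.499 q [-0.7   0.34  1.95  0.    0.86  1.08]
total units [ 0.042  0.062 -1.73 ] per row [ 0.008  0.012 -0.346]
turn units [-0.007  0.013  0.008]
```

Emit:
jog_arm(
  increments=[
    [[0,0,0,0,0,0,-1],[0,0,0,0,0,0,-1],[0,0,0,0,0,0,-1],[0,0,0,0,0,0,-1],[0,0,0,0,0,0,-1]],
  ],
  force=110,
)

```text
time: 8.22
tool_pos: [0.4745, -0.3634, 0.0905]
tcp_rot: [3.124, -0.319, 0.004]
wrist_force: [-0.5, -0.1, 6.8]
width: 0.238
grip_force: 108.7
```

Emit:
jog_arm(
  increments=[
    [[0,0,-0.2,0,0,0,-1],[0,0,-0.3,0,0,0,-1],[0,0,-0.4,0,0,0,-1],[0,0,-0.4,0,0,0,-1],[0,0,-0.2,0,0,0,-1]],
  ],
)

```text
time: 8.63
tool_pos: [0.4745, -0.3633, 0.1363]
tcp_rot: [3.124, -0.319, 0.004]
wrist_force: [0.6, -1.1, -1.8]
width: 0.238
grip_force: 107.6
```

```bash
cat > held.py <<'E'
from h import *
import sys
C=cam('wrist'); im=C[0]; cv2.imwrite('pics/%s.png'%sys.argv[1],im); P=cloud(C)
s=read_state(); R=Ro.from_rotvec(s['tcp_rot']).as_matrix(); T=(P-s['tool_pos'])@R  # tool coords
hsv=cv2.cvtColor(im,cv2.COLOR_BGR2HSV)
# head top: tool x 60..130, |y|<55, z near 54+10..
zz=T[...,2]; m=(T[...,0]>.058)&(T[...,0]<.135)&(abs(T[...,1])<.06)&(zz>.02)&(zz<.055)&(hsv[...,1]<90)
q=T[m]; z0=np.median(q[:,2]); print('head top tool z',z0,'p',np.percentile(q[:,2],[5,95]),len(q))
q=q[abs(q[:,2]-z0)<.006]
print('x ext',np.percentile(q[:,0],[.5,1,99,99.5]),'y ext',np.percentile(q[:,1],[.5,1,99,99.5]))
lip=q[q[:,0]>q[:,0].max()-.042]; heel=q[(q[:,1]>-.03)&(q[:,0]<.1)]
print('lip y',np.percentile(lip[:,1],[2,98]),'heel x',np.percentile(heel[:,0],[2,98]))
v=cv2.fitLine(lip[:,:2].astype(np.float32),2,0,.001,.001).ravel(); print('lip ang',np.degrees(np.arctan(v[1]/v[0])))
v=cv2.fitLine(heel[:,:2].astype(np.float32),2,0,.001,.001).ravel(); print('heel ang',np.degrees(np.arctan(-v[0]/v[1])))
v=np.linalg.lstsq(np.c_[q[:,:2],np.ones(len(q))],q[:,2],rcond=None)[0]; print('pitch/roll slope',v)
go(s['tool_pos'])
E
python3 held.py w5
```

```text
head top tool z 0.04187428416353212 p [0.04062947 0.04793444] 12359
x ext [0.0585893  0.0590779  0.11170001 0.11210596] y ext [-0.04602995 -0.0457973   0.03320434  0.03394384]
lip y [-0.04573107  0.02610017] heel x [0.05908859 0.07344342]
lip ang -59.278763
heel ang -0.0033033069
pitch/roll slope [0.00516455 0.00291666 0.04170704]
t 8.68 pos [ 0.475  -0.3637  0.1372] yaw -11.67 tilt 0.28 F [ 0.6  0.1 -1.2] w 0.243 q [-0.7   0.27  1.92  0.    0.94  1.08]
total units [0. 0. 0.] per row [0. 0. 0.]
```

View pics/w5.png

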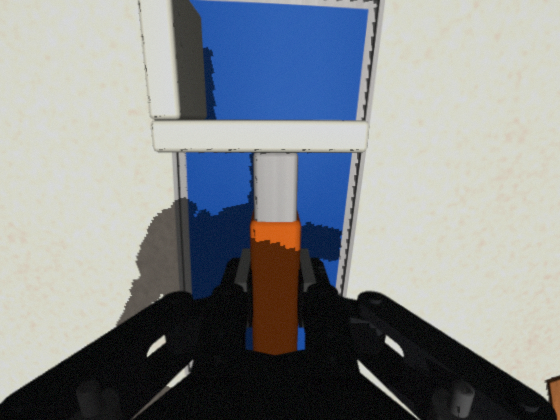

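Emit:
jog_arm(
  increments=[
    [[0,0,-0.5,0,0,-0.5,-1],[0,0,-0.6,0,0,-0.98,-1],[0,0,-0.6,0,0,-0.98,-1],[0,0,-0.6,0,0,-0.98,-1],[0,0,0,0,0,-0.98,-1]],
  ],
)

```text
time: 9.1
tool_pos: [0.4755, -0.3641, 0.2076]
tcp_rot: [3.109, 0.413, 0.008]
wrist_force: [0.4, -1.1, -1.1]
width: 0.242
grip_force: 107.9
```

Emit:
jog_arm(
  increments=[
    [[0,0,0,0,0,-0.98,-1],[0,0,0,0,0,-0.98,-1],[0,0,0,0,0,-0.98,-1],[0,0,0,0,0,-0.98,-1],[0,0,0,0,0,-0.98,-1]],
  ],
)

```text
time: 9.52
tool_pos: [0.4735, -0.3625, 0.2029]
tcp_rot: [-2.907, -1.191, 0.0]
wrist_force: [0.5, 1.5, -2.0]
width: 0.235
grip_force: 107.8
```

Emit:
jog_arm(
  increments=[
    [[0,0,0,0,0,-0.98,-1],[0,0,0,0,0,-0.98,-1],[0,0,0,0,0,-0.98,-1],[0,0,0,0,0,-0.98,-1],[0,0,0,0,0,-0.5,-1]],
  ],
)

```text
time: 9.93
tool_pos: [0.4735, -0.3625, 0.2028]
tcp_rot: [-2.557, -1.825, 0.0]
wrist_force: [-0.3, 0.2, -2.5]
width: 0.238
grip_force: 107.8
```

Run:
```python
from h import *
t=st2w(-.096,-.3055); print(t)
go([t[0],t[1],.21],94.65,n=10)
```

```text
[ 0.60048249 -0.14577705]
t 9.93 pos [ 0.4735 -0.3625  0.2028] yaw 71.04 tilt 0.01 F [-0.3  0.2 -2.5] w 0.238 q [-0.7   0.2   1.88  0.    1.06 -0.36]
total units [ 8.207  1.656 -0.239] per row [ 0.821  0.166 -0.024]
turn units [-1.000e-03 -1.000e-03 -3.935e+00]
```

Emit:
jog_arm(
  increments=[
    [[0,0,0,0,0,-0.79,-1],[0,0,0,0,0,-0.79,-1],[0,0,0,0,0,-0.79,-1],[0,0,0,0,0,-0.79,-1],[0,0,0,0,0,-0.78,-1]],
  ],
)

```text
time: 10.35
tool_pos: [0.4735, -0.3625, 0.2028]
tcp_rot: [-2.13, -2.309, -0.0]
wrist_force: [-0.6, -0.0, -2.5]
width: 0.236
grip_force: 107.8
```

Emit:
jog_arm(
  increments=[
    [[0.7,0.48,0,0,0,0,-1],[0.7,0.48,0,0,0,0,-1],[0.7,0.48,0,0,0,0,-1],[0.7,0.48,0,0,0,0,-1],[0.7,0.48,0,0,0,0,-1]],
  ],
)

```text
time: 10.77
tool_pos: [0.5377, -0.2513, 0.2029]
tcp_rot: [2.135, 2.305, 0.0]
wrist_force: [0.8, -0.3, -2.1]
width: 0.233
grip_force: 108.0
```

Emit:
jog_arm(
  increments=[
    [[0.7,0.48,0,0,0,0,-1],[0.7,0.48,0,0,0,0,-1],[0.7,0.48,0,0,0,0,-1],[0.7,0.48,0,0,0,0,-1],[0.55,0.48,0,0,0,0,-1]],
  ],
)

```text
time: 11.18
tool_pos: [0.6017, -0.1449, 0.2028]
tcp_rot: [-2.133, -2.305, -0.0]
wrist_force: [1.0, -0.9, -2.6]
width: 0.237
grip_force: 108.0
```

Emit:
jog_arm(
  increments=[
    [[0,0,0,0,0,0,-1],[0,0,0,0,0,0,-1],[0,0,0,0,0,0,-1],[0,0,0,0,0,0,-1],[0,0,0,0,0,0,-1]],
  ],
)

```text
time: 11.6
tool_pos: [0.6008, -0.1475, 0.2027]
tcp_rot: [-2.136, -2.304, 0.001]
wrist_force: [-1.1, -0.1, -2.9]
width: 0.236
grip_force: 108.0
```

```bash
cat > rel.py <<'E'
from h import *
import sys
C=cam('wrist'); im=C[0]; cv2.imwrite('pics/%s.png'%sys.argv[1],im); P=cloud(C)
s=read_state(); R=Ro.from_rotvec(s['tcp_rot']).as_matrix()
T=(P-s['tool_pos'])@R; S=np.concatenate([w2st(P),P[...,2:]],-1)
hsv=cv2.cvtColor(im,cv2.COLOR_BGR2HSV);H,Sa,V=[hsv[...,i].astype(int) for i in range(3)]
print('TCP st',w2st(s['tool_pos']).round(4),'notch st',(w2st(s['tool_pos'])+[-.034,.0735]).round(4))
m=(abs(S[...,2]-.047)<.004)&(S[...,0]>-.17)&(S[...,0]<-.002)&(S[...,1]>-.26)&(T[...,0]>.08)
m&=~((abs(T[...,2]-.042)<.006)&(T[...,1]<-.028)&(T[...,0]<.13)&(T[...,1]>-.05))
m=cv2.morphologyEx(m.astype(np.uint8),cv2.MORPH_OPEN,np.ones((3,3)))>0
q=S[m]
if len(q)>200:
    r=cv2.minAreaRect(q[:,:2].astype(np.float32)); print('carrier top rect st',r); print(cv2.boxPoints(r).round(4).tolist())
m=(abs(S[...,2]-.101)<.004)&(H>100)&(H<125)&(Sa>130)
k,l,st,ce=cv2.connectedComponentsWithStats(m.astype(np.uint8))
for i in range(1,k):
    if st[i,4]>200: print('cap st',np.nanmedian(S[l==i],0).round(4),st[i,:4])
f=(abs(S[...,2]-.042)<.003)&(abs(S[...,0]-.01)<.02)&(Sa<80)
if f.sum()>100: print('fence x',np.percentile(S[f][:,0],[2,98]))
t=st2w(-.096,-.3055); go([*t,.104],94.65)
E
python3 rel.py w6
```

```text
TCP st [-0.0957 -0.3073] notch st [-0.1297 -0.2338]
carrier top rect st ((-0.06918410211801529, -0.18546560406684875), (0.10435289889574051, 0.0653735101222992), 2.8436007499694824)
[[-0.12290000170469284, -0.15539999306201935], [-0.11969999969005585, -0.2206999957561493], [-0.01549999974668026, -0.21549999713897705], [-0.018699999898672104, -0.1501999944448471]]
cap st [-0.0452 -0.1893  0.1011] [339   0  65  69]
cap st [-0.0929 -0.1922  0.1011] [249   4  63  71]
fence x [-0.00066876  0.01886385]
t 11.65 pos [ 0.6009 -0.1475  0.2028] yaw 94.33 tilt 0.01 F [-0.2  0.2 -2.8] w 0.235 q [-0.28  0.24  1.83 -0.    1.07 -0.36]
total units [ 0.06  -0.009  3.293] per row [ 0.012 -0.002  0.659]
turn units [-0.002  0.001 -0.053]
```

View pics/w6.png

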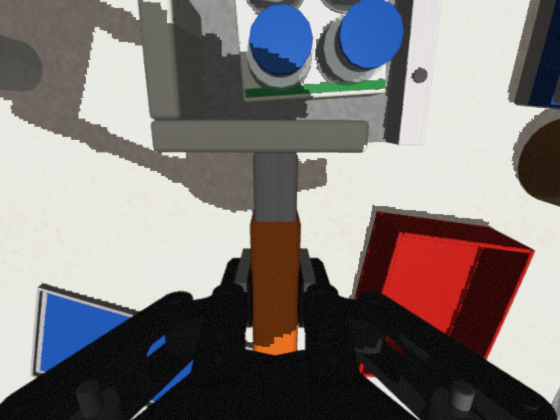

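Emit:
jog_arm(
  increments=[
    [[0,0,0.6,0,0,-0.05,-1],[0,0,0.8,0,0,0,-1],[0,0,0.8,0,0,0,-1],[0,0,0.7,0,0,0,-1],[0,0,0.35,0,0,0,-1]],
  ],
)

```text
time: 12.07
tool_pos: [0.5992, -0.1469, 0.1022]
tcp_rot: [-2.127, -2.307, 0.003]
wrist_force: [-0.4, -0.1, -2.8]
width: 0.235
grip_force: 108.1
```

Emit:
jog_arm(
  increments=[
    [[0.1,0,0,0,0,0,-1],[0.1,0,0,0,0,0,-1],[0.1,0,0,0,0,0,-1],[0.1,0,0,0,0,0,-1],[0.1,0,0,0,0,0,-1]],
  ],
)

```text
time: 12.48
tool_pos: [0.6013, -0.1321, 0.1072]
tcp_rot: [2.125, 2.309, 0.001]
wrist_force: [-0.8, -3.3, -0.8]
width: 0.237
grip_force: 108.2
```

Emit:
jog_arm(
  increments=[
    [[0.12,0,0,0,0,0,-1],[0.12,0,0,0,0,0,-1],[0.12,0,0,0,0,0,-1],[0.12,0,0,0,0,0,-1],[0.12,0,0,0,0,0,-1]],
  ],
)

```text
time: 12.9
tool_pos: [0.5993, -0.1136, 0.1058]
tcp_rot: [2.128, 2.309, 0.001]
wrist_force: [1.1, -3.6, -0.6]
width: 0.237
grip_force: 108.3
```

```bash
python3 rel.py w7
```

```text
TCP st [-0.0947 -0.2726] notch st [-0.1287 -0.1991]
carrier top rect st ((-0.07345077395439148, -0.1731620728969574), (0.03930529206991196, 0.11405768990516663), 89.64064025878906)
[[-0.1306000053882599, -0.19249999523162842], [-0.016499999910593033, -0.1932000070810318], [-0.016300000250339508, -0.15389999747276306], [-0.13040000200271606, -0.15320000052452087]]
cap st [-0.0923 -0.1791  0.1011] [214   0 148  78]
cap st [-0.0456 -0.1788  0.1011] [418   0 142  81]
fence x [-0.00081009  0.01893855]
t 12.95 pos [ 0.5991 -0.1129  0.1056] yaw 94.69 tilt 0.07 F [ 1.3 -2.7 -1.4] w 0.242 q [-0.23  0.33  1.91  0.    0.89 -0.31]
total units [-1.096 -0.043  0.054] per row [-0.219 -0.009  0.011]
turn units [ 0.011 -0.003  0.007]
```

Emit:
jog_arm(
  increments=[
    [[0.13,0.055,0,0,0,0,-1],[0.13,0.055,0,0,0,0,-1],[0.13,0.055,0,0,0,0,-1],[0.13,0.055,0,0,0,0,-1],[0.13,0.055,0,0,0,0,-1]],
  ],
)

```text
time: 13.37
tool_pos: [0.6051, -0.0931, 0.1049]
tcp_rot: [-2.127, -2.31, 0.001]
wrist_force: [-1.8, -3.3, -0.5]
width: 0.238
grip_force: 108.2
```

Emit:
jog_arm(
  increments=[
    [[0.13,0.055,0,0,0,0,-1],[0.13,0.055,0,0,0,0,-1],[0.13,0.055,0,0,0,0,-1],[0.13,0.055,0,0,0,0,-1],[0.13,0.055,0,0,0,0,-1]],
  ],
)

```text
time: 13.78
tool_pos: [0.6119, -0.073, 0.105]
tcp_rot: [-2.128, -2.31, 0.0]
wrist_force: [-1.2, -2.9, -2.9]
width: 0.24
grip_force: 108.1
```

```bash
cat > topc.py <<'E'
from h import *
C=cam('top'); im=C[0]; P=cloud(C); S=np.concatenate([w2st(P),P[...,2:]],-1)
hsv=cv2.cvtColor(im,cv2.COLOR_BGR2HSV);H,Sa,V=[hsv[...,i].astype(int) for i in range(3)]
m=(abs(S[...,2]-.101)<.005)&(H>100)&(H<125)&(Sa>130)&(S[...,0]<0)&(S[...,0]>-.17)&(S[...,1]<.24)
k,l,st,ce=cv2.connectedComponentsWithStats(m.astype(np.uint8))
for i in range(1,k):
    if st[i,4]>30: print('cap st',np.nanmedian(S[l==i],0).round(4),st[i,4])
s=read_state(); print('notch st',(w2st(s['tool_pos'])+[-.034,.0735]).round(4)); go(s['tool_pos'],94.65)
E
python3 topc.py; python3 rel.py w8
```

```text
cap st [-0.0293 -0.1317  0.1003] 138
cap st [-0.0301 -0.036   0.1002] 134
cap st [-0.0306 -0.0853  0.1003] 120
cap st [-0.0768 -0.1314  0.101 ] 149
cap st [-0.0769 -0.0841  0.1007] 146
cap st [-0.0769 -0.0363  0.1005] 142
notch st [-0.1124 -0.1597]
t 13.83 pos [ 0.6122 -0.0722  0.1051] yaw 94.71 tilt 0.05 F [ 0.8 -0.8 -2.4] w 0.237 q [-0.16  0.35  1.9   0.    0.9  -0.24]
total units [0. 0. 0.] per row [0. 0. 0.]
turn units [ 0.    -0.009  0.01 ]
TCP st [-0.0784 -0.2333] notch st [-0.1124 -0.1598]
carrier top rect st ((-0.05828804522752762, -0.1335613876581192), (0.03952760621905327, 0.11220332235097885), 89.71143341064453)
[[-0.1145000010728836, -0.15299999713897705], [-0.002300000051036477, -0.15360000729560852], [-0.002099999925121665, -0.11410000175237656], [-0.11429999768733978, -0.11349999904632568]]
cap st [-0.0768 -0.139   0.1011] [211   0 149  77]
cap st [-0.0301 -0.1386  0.1011] [416   0 144  79]
fence x [-0.00064799  0.01876434]
t 13.88 pos [ 0.6122 -0.0724  0.1052] yaw 94.71 tilt 0.06 F [ 0.1  0.2 -2.5] w 0.24 q [-0.16  0.35  1.9   0.    0.9  -0.24]
total units [-2.407 -0.59   0.036] per row [-0.481 -0.118  0.007]
turn units [ 0.003 -0.01   0.01 ]
```

Emit:
jog_arm(
  increments=[
    [[0.1,0.055,0,0,0,0,-1],[0.1,0.055,0,0,0,0,-1],[0.1,0.055,0,0,0,0,-1],[0.1,0.055,0,0,0,0,-1],[0.06,0.05,0,0,0,0,-1]],
  ],
)

```text
time: 14.3
tool_pos: [0.6188, -0.0589, 0.1051]
tcp_rot: [-2.128, -2.311, 0.001]
wrist_force: [-1.2, -3.8, -2.6]
width: 0.238
grip_force: 108.1
```

```bash
python3 topc.py
```

```text
cap st [-0.0291 -0.1182  0.1001] 139
cap st [-0.0292 -0.0228  0.1008] 141
cap st [-0.0295 -0.0705  0.1   ] 116
cap st [-0.0761 -0.1177  0.1005] 146
cap st [-0.0765 -0.0707  0.1004] 141
cap st [-0.0762 -0.0229  0.1003] 144
notch st [-0.1043 -0.1466]
t 14.35 pos [ 0.6192 -0.0586  0.1052] yaw 94.71 tilt 0.02 F [-0.5 -1.8 -3.2] w 0.238 q [-0.13  0.35  1.88  0.    0.9  -0.22]
total units [0. 0. 0.] per row [0. 0. 0.]
turn units [ 0.002 -0.003  0.011]
```

Emit:
jog_arm(
  increments=[
    [[0,0.03,0,0,0,0,-1],[0,0.03,0,0,0,0,-1],[0,0,0,0,0,0,-1],[0,0,0,0,0,0,-1],[0,0,0,0,0,0,-1]],
  ],
)

```text
time: 14.77
tool_pos: [0.6206, -0.0585, 0.1052]
tcp_rot: [-2.128, -2.31, -0.001]
wrist_force: [-0.7, 0.5, -2.2]
width: 0.233
grip_force: 108.1
```

Emit:
jog_arm(
  increments=[
    [[0.03,0.03,0,0,0,0,-1],[0.03,0.03,0,0,0,0,-1],[0.03,0.03,0,0,0,0,-1],[0,0,0,0,0,0,-1],[0,0,0,0,0,0,-1]],
  ],
)

```text
time: 15.18
tool_pos: [0.6212, -0.0582, 0.1052]
tcp_rot: [-2.126, -2.311, 0.009]
wrist_force: [-7.0, -9.3, 1.3]
width: 0.238
grip_force: 108.8
```

Emit:
jog_arm(
  increments=[
    [[0.1,-0.04,0,0,0,0,-1],[0.12,0,0,0,0,0,-1],[0.12,0,0,0,0,0,-1],[0.12,0,0,0,0,0,-1],[0.12,0,0,0,0,0,-1]],
  ],
)

```text
time: 15.6
tool_pos: [0.6195, -0.0405, 0.1053]
tcp_rot: [2.127, 2.311, -0.006]
wrist_force: [-6.3, -7.3, 0.2]
width: 0.235
grip_force: 108.5
```

```bash
python3 topc.py
```

```text
cap st [-0.0295 -0.0521  0.1006] 125
cap st [-0.0299 -0.101   0.1005] 130
cap st [-0.0288 -0.0046  0.1   ] 140
cap st [-0.0766 -0.0527  0.1005] 137
cap st [-0.0761 -0.0999  0.1004] 141
cap st [-0.0768 -0.0047  0.1004] 142
notch st [-0.1025 -0.1279]
t 15.65 pos [ 0.6194 -0.0398  0.1052] yaw 94.75 tilt 0.19 F [-4.9 -6.3 -0.9] w 0.237 q [-0.1   0.35  1.89 -0.    0.91 -0.18]
total units [0. 0. 0.] per row [0. 0. 0.]
turn units [-0.026  0.018  0.016]
```

Emit:
jog_arm(
  increments=[
    [[0.18,0,0,0,0,0,-1],[0.2,0,0,0,0,0,-1],[0.2,0,0,0,0,0,-1],[0.2,0,0,0,0,0,-1],[0.2,0,0,0,0,0,-1]],
  ],
)

```text
time: 16.07
tool_pos: [0.6171, -0.0111, 0.1052]
tcp_rot: [2.128, 2.311, -0.006]
wrist_force: [-5.0, -7.6, -0.3]
width: 0.235
grip_force: 108.6
```

Emit:
jog_arm(
  increments=[
    [[0.2,0,0,0,0,0,-1],[0.2,0,0,0,0,0,-1],[0.2,0,0,0,0,0,-1],[0.2,0,0,0,0,0,-1],[0.2,0,0,0,0,0,-1]],
  ],
)

```text
time: 16.48
tool_pos: [0.6146, 0.0189, 0.1052]
tcp_rot: [2.127, 2.312, -0.006]
wrist_force: [-4.3, -7.8, 0.9]
width: 0.239
grip_force: 108.6
```

```bash
python3 topc.py
```

```text
cap st [-0.029   0.0066  0.1006] 141
cap st [-0.0295 -0.0405  0.1003] 124
cap st [-0.029   0.0546  0.1004] 152
cap st [-0.0764  0.0064  0.1004] 142
cap st [-0.0723 -0.0344  0.1   ] 69
cap st [-0.0765  0.054   0.1004] 152
notch st [-0.1026 -0.0678]
t 16.53 pos [0.6145 0.0201 0.1052] yaw 94.75 tilt 0.18 F [-4.8 -6.1 -0.8] w 0.237 q [-0.01  0.34  1.9  -0.    0.9  -0.09]
total units [0. 0. 0.] per row [0. 0. 0.]
turn units [-0.027  0.014  0.017]
```

Emit:
jog_arm(
  increments=[
    [[0.24,0,0,0,0,0,-1],[0.24,0,0,0,0,0,-1],[0.24,0,0,0,0,0,-1],[0.24,0,0,0,0,0,-1],[0.24,0,0,0,0,0,-1]],
  ],
)

```text
time: 16.95
tool_pos: [0.6116, 0.0548, 0.1052]
tcp_rot: [-2.128, -2.312, 0.006]
wrist_force: [-5.0, -7.4, 1.1]
width: 0.236
grip_force: 108.6
```

Emit:
jog_arm(
  increments=[
    [[0.24,0,0,0,0,0,-1],[0.24,0,0,0,0,0,-1],[0.24,0,0,0,0,0,-1],[0.24,0,0,0,0,0,-1],[0.24,0,0,0,0,0,-1]],
  ],
)

```text
time: 17.37
tool_pos: [0.6087, 0.0907, 0.1052]
tcp_rot: [-2.128, -2.311, 0.006]
wrist_force: [-5.9, -7.7, 1.2]
width: 0.24
grip_force: 108.6
```

Emit:
jog_arm(
  increments=[
    [[0.2,0,0,0,0,0,-1],[0.2,0,0,0,0,0,-1],[0.2,0,0,0,0,0,-1],[0.2,0,0,0,0,0,-1],[0.15,0,0,0,0,0,-1]],
  ],
)

```text
time: 17.78
tool_pos: [0.6063, 0.1193, 0.1052]
tcp_rot: [-2.127, -2.311, 0.006]
wrist_force: [-3.8, -8.4, 0.4]
width: 0.244
grip_force: 108.6
```

```bash
python3 topc.py
```

```text
cap st [-0.0296  0.1073  0.1008] 155
cap st [-0.0772  0.1069  0.1005] 167
cap st [-0.0773  0.0515  0.1006] 46
notch st [-0.1027  0.0325]
t 17.83 pos [0.6062 0.1201 0.1052] yaw 94.75 tilt 0.2 F [-4.6 -4.9  0.4] w 0.237 q [ 0.16  0.35  1.89 -0.    0.9   0.07]
total units [0. 0. 0.] per row [0. 0. 0.]
turn units [-0.029  0.017  0.017]
```

Emit:
jog_arm(
  increments=[
    [[0.1,0,0,0,0,0,-1],[0.1,0,0,0,0,0,-1],[0.1,0,0,0,0,0,-1],[0.1,0,0,0,0,0,-1],[0.06,0,0,0,0,0,-1]],
  ],
)

```text
time: 18.25
tool_pos: [0.6052, 0.1328, 0.1052]
tcp_rot: [-2.127, -2.311, 0.006]
wrist_force: [-4.4, -8.9, 2.3]
width: 0.238
grip_force: 108.6
```

Emit:
jog_arm(
  increments=[
    [[0.05,0,0,0,0,0,-1],[0.05,0,0,0,0,0,-1],[0.05,0,0,0,0,0,-1],[0.03,0,0,0,0,0,-1],[0,0,0,0,0,0,-1]],
  ],
)

```text
time: 18.67
tool_pos: [0.6051, 0.1347, 0.1054]
tcp_rot: [2.124, 2.31, -0.013]
wrist_force: [-3.1, -20.7, 2.6]
width: 0.237
grip_force: 109.0
```

Emit:
jog_arm(
  increments=[
    [[0.03,0,0,0,0,0,-1],[0.03,0,0,0,0,0,-1],[0,0,0,0,0,0,-1],[0,0,0,0,0,0,-1],[0,0,0,0,0,0,-1]],
  ],
)

```text
time: 19.08
tool_pos: [0.6051, 0.1349, 0.1055]
tcp_rot: [2.123, 2.309, -0.015]
wrist_force: [-4.2, -25.0, 4.7]
width: 0.238
grip_force: 109.1
```

```bash
python3 - <<'E'
from h import *
C=cam('scene'); cv2.imwrite('pics/s2.png',cv2.resize(C[0][200:420,200:520],None,fx=2,fy=2))
E
python3 topc.py; python3 rel.py w9
```

```text
cap st [-0.0278  0.122   0.1003] 130
cap st [-0.0762  0.071   0.1004] 97
cap st [-0.0762  0.1215  0.1004] 142
notch st [-0.1027  0.0474]
t 19.18 pos [0.6051 0.1349 0.1055] yaw 94.8 tilt 0.62 F [ -3.8 -26.9   5.1] w 0.239 q [ 0.18  0.35  1.89 -0.01  0.91  0.11]
total units [0. 0. 0.] per row [0. 0. 0.]
turn units [-0.036  0.097  0.026]
TCP st [-0.0687 -0.0261] notch st [-0.1027  0.0474]
carrier top rect st ((-0.05369376763701439, 0.07266563177108765), (0.10307125002145767, 0.038639094680547714), 0.503099799156189)
[[-0.10540000349283218, 0.09149999916553497], [-0.10509999841451645, 0.05290000140666962], [-0.0020000000949949026, 0.05380000174045563], [-0.002300000051036477, 0.09239999949932098]]
cap st [-0.0765  0.0676  0.1011] [168   0 150  80]
cap st [-0.0296  0.0679  0.1011] [378   0 152  81]
fence x [-0.00089116  0.01861197]
t 19.23 pos [0.6051 0.1349 0.1055] yaw 94.8 tilt 0.62 F [ -4.1 -26.7   5.6] w 0.237 q [ 0.18  0.35  1.89 -0.01  0.91  0.11]
total units [-9.31  -0.935  0.15 ] per row [-1.862 -0.187  0.03 ]
turn units [-0.036  0.097  0.026]
```

View pics/s2.png

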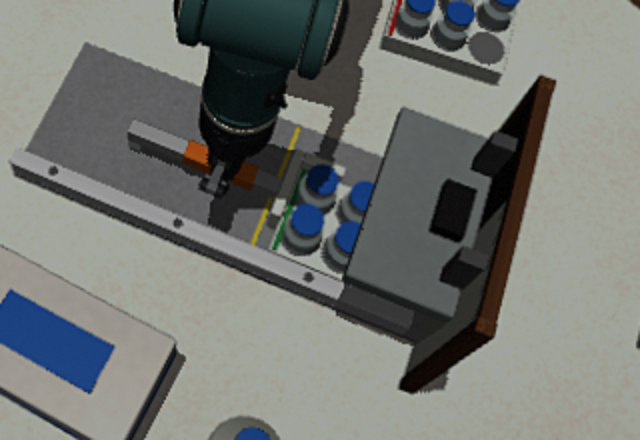

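Emit:
jog_arm(
  increments=[
    [[-0.1,-0.03,0,0,0,0,-1],[-0.06,-0.05,0,0,0,0,-1],[-0.06,-0.08,0,0,0,0,-1],[-0.15,-0.12,0,0,0,0,-1],[-0.3,-0.1,0,0,0,0,-1]],
  ],
)

```text
time: 19.65
tool_pos: [0.5959, 0.1212, 0.1055]
tcp_rot: [-2.127, -2.311, -0.002]
wrist_force: [-0.5, -0.0, -2.0]
width: 0.236
grip_force: 108.1
```

Emit:
jog_arm(
  increments=[
    [[-0.6,0,0,0,0,0,-1],[-0.8,0,0,0,0,0,-1],[-0.8,0,0,0,0,0,-1],[-0.6,0,0,0,0,0,-1],[0,0,0,0,0,0,-1]],
  ],
)

```text
time: 20.07
tool_pos: [0.603, 0.0339, 0.1054]
tcp_rot: [2.13, 2.308, -0.0]
wrist_force: [0.2, -0.0, -2.8]
width: 0.237
grip_force: 108.1
```

```bash
python3 topc.py; python3 rel.py w10
python3 - <<'E'
from h import *
C=cam('scene'); P=cloud(C); S=np.concatenate([w2st(P),P[...,2:]],-1)
# tray from top picture at t0
z=np.load('top0.npz'); im=z['im'];P=z['P'];hsv=cv2.cvtColor(im,cv2.COLOR_BGR2HSV)
m=((hsv[...,0]>100)&(hsv[...,0]<125)&(hsv[...,1]>120)).astype(np.uint8)
m[:150]=0;m[:,:370]=0;m[:,470:]=0;m[300:]=0
r=cv2.minAreaRect(P[m>0][:,:2].astype(np.float32)); print('liner top',r)
E
```

```text
cap st [-0.0283  0.1212  0.1005] 142
cap st [-0.0293  0.0744  0.1004] 147
cap st [-0.0769  0.0741  0.1003] 156
cap st [-0.0762  0.1209  0.1004] 148
notch st [-0.1129 -0.0517]
t 20.12 pos [0.6029 0.0353 0.1054] yaw 94.56 tilt 0.03 F [ 0.5  0.2 -1.8] w 0.238 q [ 0.02  0.32  1.92  0.    0.89 -0.06]
total units [0. 0. 0.] per row [0. 0. 0.]
turn units [ 0.004 -0.001 -0.015]
TCP st [-0.0789 -0.1242] notch st [-0.1129 -0.0507]
carrier top rect st ((-0.11405130475759506, -0.024943172931671143), (0.03846356272697449, 0.0011569198686629534), 89.45310974121094)
[[-0.11479999870061874, -0.044199999421834946], [-0.1137000024318695, -0.044199999421834946], [-0.11330000311136246, -0.00570000009611249], [-0.1143999993801117, -0.00570000009611249]]
fence x [-0.00084282  0.01863122]
t 20.17 pos [0.6028 0.0363 0.1054] yaw 94.61 tilt 0.04 F [-0.4  1.  -2.6] w 0.238 q [ 0.02  0.32  1.92  0.    0.89 -0.06]
total units [-6.043 -0.565  0.042] per row [-1.209 -0.113  0.008]
turn units [ 0.003 -0.005 -0.007]
liner top ((nan, nan), (0.0, 0.0), 0.0)
```

Emit:
jog_arm(
  increments=[
    [[0,0,-0.4,0,0,0,-1],[0,0,-0.7,0,0,0,-1],[0,0,-0.8,0,0,0,-1],[0,0,-0.8,0,0,0,-1],[0,0,-0.5,0,0,0,-1]],
  ],
)

```text
time: 20.63
tool_pos: [0.604, 0.0381, 0.2051]
tcp_rot: [2.125, 2.311, 0.005]
wrist_force: [1.4, -0.2, -2.4]
width: 0.236
grip_force: 108.1
```

Emit:
jog_arm(
  increments=[
    [[-0.6,-0.25,0,0,0,0,-1],[-0.86,-0.36,0,0,0,0,-1],[-0.86,-0.36,0,0,0,0,-1],[-0.86,-0.36,0,0,0,0,-1],[-0.86,-0.36,0,0,0,0,-1]],
  ],
)

```text
time: 21.05
tool_pos: [0.5621, -0.0879, 0.2025]
tcp_rot: [2.125, 2.313, 0.001]
wrist_force: [0.5, -0.6, -2.4]
width: 0.238
grip_force: 108.2
```

Emit:
jog_arm(
  increments=[
    [[-0.86,-0.36,0,0,0,0,-1],[-0.86,-0.36,0,0,0,0,-1],[-0.86,-0.36,0,0,0,0,-1],[-0.86,-0.36,0,0,0,0,-1],[-0.86,-0.36,0,0,0,0,-1]],
  ],
)

```text
time: 21.47
tool_pos: [0.519, -0.2213, 0.2024]
tcp_rot: [2.126, 2.312, 0.001]
wrist_force: [0.3, 0.3, -2.4]
width: 0.243
grip_force: 108.2
```

Emit:
jog_arm(
  increments=[
    [[-0.86,-0.36,0,0,0,0,-1],[-0.86,-0.36,0,0,0,0,-1],[-0.86,-0.36,0,0,0,0,-1],[-0.86,-0.36,0,0,0,0,-1],[-0.86,-0.36,0,0,0,0,-1]],
  ],
)

```text
time: 21.88
tool_pos: [0.476, -0.3544, 0.2024]
tcp_rot: [2.126, 2.312, 0.001]
wrist_force: [0.3, -1.2, -3.5]
width: 0.236
grip_force: 108.2
```

Emit:
jog_arm(
  increments=[
    [[0,0,0,0,0,0.6,-1],[0,0,0,0,0,0.9,-1],[0,0,0,0,0,0.9,-1],[0,0,0,0,0,0.9,-1],[0,0,0,0,0,0.9,-1]],
  ],
)

```text
time: 22.3
tool_pos: [0.4765, -0.3534, 0.2022]
tcp_rot: [2.584, 1.786, 0.001]
wrist_force: [0.2, 0.1, -2.2]
width: 0.238
grip_force: 108.1
```

Emit:
jog_arm(
  increments=[
    [[0,0,0,0,0,0.9,-1],[0,0,0,0,0,0.9,-1],[0,0,0,0,0,0.9,-1],[0,0,0,0,0,0.9,-1],[0,0,0,0,0,0.9,-1]],
  ],
)

```text
time: 22.72
tool_pos: [0.4766, -0.3531, 0.2023]
tcp_rot: [2.929, 1.134, 0.001]
wrist_force: [-0.3, -0.8, -2.8]
width: 0.236
grip_force: 108.1
```

Emit:
jog_arm(
  increments=[
    [[0,0,0,0,0,0.9,-1],[0,0,0,0,0,0.9,-1],[0,0,0,0,0,0.9,-1],[0,0,0,0,0,0.9,-1],[0,0,0,0,0,0.9,-1]],
  ],
)

```text
time: 23.13
tool_pos: [0.4766, -0.3532, 0.2023]
tcp_rot: [3.113, 0.419, 0.001]
wrist_force: [-0.0, -0.9, -3.4]
width: 0.242
grip_force: 108.1
```

Emit:
jog_arm(
  increments=[
    [[0,0,0,0,0,0.9,-1],[0,0,0,0,0,0.9,-1],[0,0,0,0,0,0.9,-1],[0,0,0,0,0,0.8,-1],[0,0,0,0,0,0,-1]],
  ],
)

```text
time: 23.55
tool_pos: [0.4766, -0.3532, 0.2022]
tcp_rot: [3.138, -0.151, 0.001]
wrist_force: [-0.1, 0.5, -1.9]
width: 0.236
grip_force: 108.1
```

```bash
python3 - <<'E'
from h import *
go([.4745,-.3634,.13],-11.67)
E
python3 held.py w11
```

```text
t 23.55 pos [ 0.4766 -0.3532  0.2022] yaw -5.52 tilt 0.05 F [-0.1  0.5 -1.9] w 0.236 q [-0.68  0.19  1.89  0.    1.06  0.99]
total units [-0.038  0.343  2.408] per row [-0.008  0.069  0.482]
turn units [ 1.000e-03 -8.000e-03  1.025e+00]
head top tool z 0.04074740986365856 p [0.03953439 0.04789436] 12571
x ext [0.05856489 0.05901798 0.11247646 0.11285739] y ext [-0.04551361 -0.04529973  0.03370002  0.03446284]
lip y [-0.04521121  0.02498581] heel x [0.05905047 0.07409223]
lip ang -57.005848
heel ang 0.15625855
pitch/roll slope [0.00124094 0.00123271 0.04086302]
t 23.6 pos [ 0.4765 -0.3534  0.2021] yaw -5.32 tilt 0.05 F [ 0.4 -0.5 -2.6] w 0.242 q [-0.68  0.19  1.89  0.    1.06  0.98]
total units [0. 0. 0.] per row [0. 0. 0.]
```

Emit:
jog_arm(
  increments=[
    [[-0.04,0.34,0,0,0,0,-1],[0,0,0,0,0,0.98,-1],[0,0,0.8,0,0,0.07,-1],[0,0,0.8,0,0,0,-1],[0,0,0.8,0,0,0,-1]],
  ],
)

```text
time: 24.02
tool_pos: [0.4742, -0.3652, 0.1296]
tcp_rot: [3.124, -0.319, 0.003]
wrist_force: [0.2, 0.0, -3.0]
width: 0.236
grip_force: 108.2
```

Emit:
jog_arm(
  increments=[
    [[0,0,0.4,0,0,0,-1],[0,0,0.4,0,0,0,-1],[0,0,0.3,0,0,0,-1],[0,0,0.1,0,0,0,-1],[0,0,0,0,0,0,-1]],
  ],
)

```text
time: 24.43
tool_pos: [0.4736, -0.3642, 0.0929]
tcp_rot: [-3.125, 0.322, 0.001]
wrist_force: [-0.1, 0.1, -2.9]
width: 0.234
grip_force: 108.2
```

Run:
```python
from h import *
go([.4745,-.3634,.0905],-11.67)
```

```text
t 24.43 pos [ 0.4736 -0.3642  0.0929] yaw -11.77 tilt 0.04 F [-0.1  0.1 -2.9] w 0.234 q [-0.7   0.33  1.94 -0.    0.87  1.08]
total units [ 0.024 -0.032  0.08 ] per row [ 0.005 -0.006  0.016]
turn units [-0.003  0.006 -0.017]
```

Lower the last 2–3 mm, then open partly (the stick stays put), then rise.

Emit:
jog_arm(
  increments=[
    [[0,0,0.04,0,0,0,-1],[0,0,0.03,0,0,0,-1],[0,0,0.02,0,0,0,-1],[0,0,0,0,0,0,-1],[0,0,0,0,0,0,-1]],
  ],
)

```text
time: 24.85
tool_pos: [0.4739, -0.3643, 0.0912]
tcp_rot: [3.124, -0.322, 0.001]
wrist_force: [-0.1, 0.0, -2.4]
width: 0.234
grip_force: 108.2
```

Emit:
jog_arm(
  increments=[
    [[0,0,0,0,0,0,-0.4],[0,0,0,0,0,0,-0.3],[0,0,0,0,0,0,-0.2],[0,0,0,0,0,0,-0.1],[0,0,0,0,0,0,0]],
  ],
  force=20,
)

```text
time: 25.27
tool_pos: [0.4738, -0.3643, 0.0909]
tcp_rot: [3.125, -0.323, 0.001]
wrist_force: [-0.1, -0.0, -1.3]
width: 0.496
grip_force: 0.0
```

Emit:
jog_arm(
  increments=[
    [[0,0,0,0,0,0,0],[0,0,-0.2,0,0,0,0],[0,0,-0.5,0,0,0,0],[0,0,-0.9,0,0,0,0],[0,0,-0.9,0,0,0,0]],
  ],
)

```text
time: 25.68
tool_pos: [0.4728, -0.3635, 0.1654]
tcp_rot: [-3.123, 0.323, 0.004]
wrist_force: [1.2, -1.0, 0.2]
width: 0.5
grip_force: 0.0
```

Emit:
jog_arm(
  increments=[
    [[0,0,-0.9,0,0,0,0],[-0.9,0,-0.9,0,0,0,0],[-0.9,0,-0.6,0,0,0,0],[-0.9,0,0,0,0,0,0],[0,0,0,0,0,0,0]],
  ],
)

```text
time: 26.1
tool_pos: [0.3913, -0.3469, 0.2393]
tcp_rot: [3.124, -0.324, -0.001]
wrist_force: [-0.8, 0.4, -1.0]
width: 0.503
grip_force: 0.0
```

```bash
python3 stick.py w12; python3 topc.py
python3 - <<'E'
from h import *
C=cam('top'); P=cloud(C); im=C[0]; cv2.imwrite('pics/t2.png',im)
hsv=cv2.cvtColor(im,cv2.COLOR_BGR2HSV);H,S,V=[hsv[...,i].astype(int) for i in range(3)];x,y,h=P[...,0],P[...,1],P[...,2]
for nm,m in (('vialetc',(H>100)&(H<125)&(S>150)&(V>60)&(h>.06)&(h<.095)&(x<.45)&(y>-.2)),('red',((H<5)|(H>175))&(S>150)&(x>.25))):
    k,l,st,ce=cv2.connectedComponentsWithStats(m.astype(np.uint8))
    for i in range(1,k):
        if st[i,4]>20: print(nm,ce[i].round(1),np.nanmedian(P[l==i],0).round(4))
E
```

```text
orange 2352 ((0.466206431388855, -0.36310163140296936), (0.020920921117067337, 0.0812826082110405), 78.17607879638672) med z 0.047074311980090294
stick ext rel orange centre x [-0.10711882  0.08615136] lat [-0.03399475  0.04513129]
tray ((0.45905596017837524, -0.35280269384384155), (0.11375326663255692, 0.22864903509616852), 75.7009048461914)
t 26.15 pos [ 0.3928 -0.3473  0.2386] yaw -11.88 tilt 0.06 F [ 0.4  0.1 -0.6] w 0.5 q [-0.77  0.03  2.   -0.    1.12  1.01]
total units [2.502 0.011 3.29 ] per row [0.5   0.002 0.658]
turn units [ 0.006 -0.007 -0.03 ]
cap st [-0.0288  0.1217  0.1003] 145
cap st [-0.0294  0.075   0.1004] 148
cap st [-0.077   0.0742  0.1004] 157
cap st [-0.0765  0.1214  0.1004] 148
notch st [-0.3523 -0.4164]
t 26.2 pos [ 0.3938 -0.3476  0.2383] yaw -11.86 tilt 0.08 F [ 0.2  0.4 -0.2] w 0.504 q [-0.77  0.03  1.99  0.    1.11  1.01]
total units [0. 0. 0.] per row [0. 0. 0.]
turn units [ 1.5000e-02 -3.0000e-03 -1.7752e+01]
vialetc [  5.3 257.2] [0.375  0.6326 0.063 ]
vialetc [294.7 268.9] [ 0.3696 -0.0434  0.0806]
vialetc [  4.7 271. ] [0.3428 0.6307 0.0623]
vialetc [  4.4 285.4] [0.3092 0.6294 0.063 ]
vialetc [162.3 288.3] [0.3195 0.2497 0.0879]
vialetc [141.1 290.4] [0.3134 0.2967 0.0886]
vialetc [164.2 310.1] [0.2719 0.2436 0.0884]
vialetc [142.6 312. ] [0.2658 0.2913 0.0884]
vialetc [121.8 314.1] [0.2594 0.3377 0.0884]
red [372.7 111.7] [ 0.7626 -0.2344  0.0061]
red [176.7 294.8] [0.3034 0.2267 0.0376]
```

View pics/t2.png

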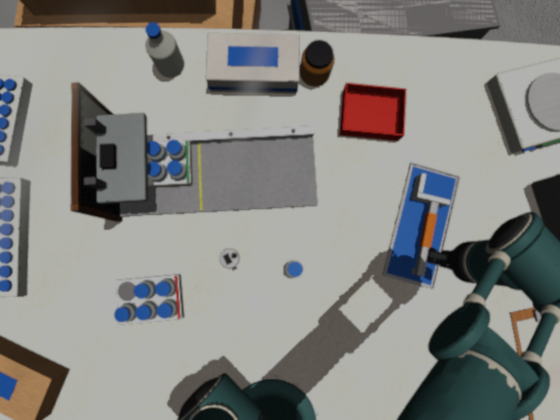

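View pics/w12.png

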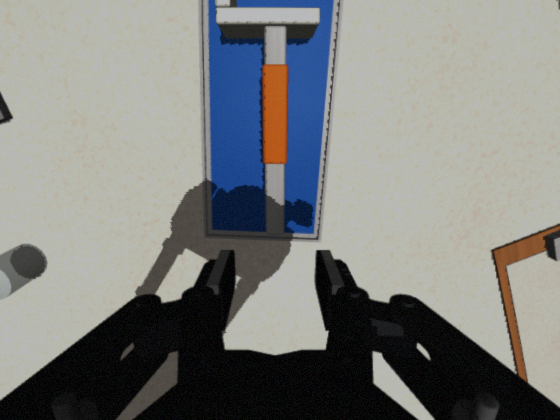

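Run:
```python
from h import *
def an(P,t):
    x,y,h=P[...,0],P[...,1],P[...,2]
    s=(h>.035)&(h<.056)&(abs(y+.36)<.08)&(x>.34)&(x<.62); q=P[s]
    e=np.array([np.cos(np.radians(-11.8)),np.sin(np.radians(-11.8))]);n=np.array([-e[1],e[0]])
    u=(q[:,:2]-[.474,-.363])@e; w=(q[:,:2]-[.474,-.363])@n
    k=abs(w)<.007
    print(t,'ext',np.percentile(u,[.3,99.7]).round(4),[ (a,np.median(q[k&(abs(u-a)<.01),2]).round(4)) for a in (-.1,-.07,-.03,0,.03,.07)])
an(np.load('scene0.npz')['P'],'start'); 
C=cam('scene'); an(cloud(C),'now')
an(np.load('top0.npz')['P'],'top start'); an(cloud(cam('wrist')),'wrist')
```

```text
start ext [-0.1145  0.1236] [(-0.1, np.float64(0.0452)), (-0.07, np.float64(0.0451)), (-0.03, np.float64(0.046)), (0, np.float64(0.0457)), (0.03, np.float64(0.046)), (0.07, np.float64(0.0489))]
now ext [-0.116   0.1232] [(-0.1, np.float64(0.0454)), (-0.07, np.float64(0.0454)), (-0.03, np.float64(0.0468)), (0, np.float64(0.0466)), (0.03, np.float64(0.0463)), (0.07, np.float64(0.0492))]
top start ext [-0.1167  0.1218] [(-0.1, np.float64(0.0445)), (-0.07, np.float64(0.0454)), (-0.03, np.float64(0.0458)), (0, np.float64(0.0459)), (0.03, np.float64(0.0455)), (0.07, np.float64(0.0474))]
wrist ext [-0.1158  0.0822] [(-0.1, np.float64(0.0462)), (-0.07, np.float64(0.0461)), (-0.03, np.float64(0.0471)), (0, np.float64(0.0472)), (0.03, np.float64(0.0468)), (0.07, np.float64(0.0498))]
```

The top view shows the carrier under the hood against the fence at (168,160), with the bin, vial, counter and waiting carrier where they were. The wrist view shows the stick in its tray. Its heights match the start, so it lies flat, and the gripper is clear, so I hand in.

```bash
python3 -c "
from workcell import bot
print(bot.finish_job())"
```

```text
the job is handed in; nothing more can be done
None
```

The job is handed in at about 26 s with no verdict shown: the cap is level, the carrier is against the fence and was pushed until it stopped firmly at the end stop (cameras put it 1–4 mm short), the push stick is flat in its tray, and nothing else was seen to move.

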